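# Function-test the mushroom-head plunger and tally it

### The job

With the fingertips, gently press the plunger with the broad round mushroom head, in the black tray, all the way down and let it spring back up; then press the round key of the tally counter all the way down to log it, and draw back. Pick nothing up, leave that sample standing where it is, and do not touch the other three samples, the counter with the square key, or the bushings, bottle, screwdriver and loupe.

Things in the scene. Friction and masses are not known exactly. Their poses are not given: they have to be found in the camera images.
- mushroom_sample: loose spring-plunger sample, 0.2-0.4 kg, upright in the tray: round dark steel body (foot 54 mm across, 8 mm thick; barrel 38 mm across up to 42 mm above the foot), white plastic head on a thin vertical stem. Head: a broad round mushroom, 38 mm across and 10 mm thick with a low domed top. Its top is 68 mm above the foot when up. Origin: centre of the underside, z up. This is the sample to test.
- mushroom_top (a point): centre of the top of the mushroom head; it moves down with the head
- mushroom_plunger (a joint): plunger of the mushroom-headed sample, travel 10 mm. The spring pushes back with about 1.2 N at the first touch and about 4.2 N fully down; joint value in m: 0 = up, grows as it is pressed, 0.010 = fully down against a firm stop. It springs back by itself.
- square_sample: loose spring-plunger sample, 0.2-0.4 kg, upright in the tray: round dark steel body (foot 54 mm across, 8 mm thick; barrel 38 mm across up to 42 mm above the foot), white plastic head on a thin vertical stem. Head: a square block 24 x 24 mm, 10 mm thick. Its top is 68 mm above the foot when up. Origin: centre of the underside, z up. Leave alone.
- pin_sample: loose spring-plunger sample, 0.2-0.4 kg, upright in the tray: round dark steel body (foot 54 mm across, 8 mm thick; barrel 38 mm across up to 42 mm above the foot), white plastic head on a thin vertical stem. Head: a plain narrow round pin 11 mm across. Its top is 68 mm above the foot when up. Origin: centre of the underside, z up. Leave alone.
- tee_sample: loose spring-plunger sample, 0.2-0.4 kg, upright in the tray: round dark steel body (foot 54 mm across, 8 mm thick; barrel 38 mm across up to 42 mm above the foot), white plastic head on a thin vertical stem. Head: a crossbar (T) 38 mm long along the sample's x axis, 10 mm thick. Its top is 68 mm above the foot when up. Origin: centre of the underside, z up. Leave alone.
- tray: black plastic inspection tray, fixed, 250 x 340 mm (its x and y), rim 18 mm high, walls and floor 5 mm thick; origin at the centre of its underside on the bench
- round_counter: tally counter with the ROUND key, fixed to the bench: grey plastic box 66 x 60 mm, 32 mm high, with a small display strip on its +x half and one white key on its -x half. Origin at the centre of the underside
- round_key_top (a point): centre of the top of the round key (30 mm across, top 12 mm above the box, 44 mm above the bench when up); its centre is 11 mm from the counter's centre towards the counter's -x
- round_key (a joint): round key, travel 8 mm. The spring pushes back with about 1.2 N at the first touch and about 3.6 N fully down; joint value in m: 0 = up, grows as it is pressed, 0.008 = fully down against a firm stop. It springs back by itself.
- square_counter: the other tally counter, the same box but with a SQUARE key 28 x 28 mm (for rejects), fixed. Leave alone. Origin at the centre of the underside
- bushing0: white plastic bushing, a ring 18 mm across and 10 mm high lying loose in the middle of the tray; origin under its centre
- bushing1: a second white bushing, the same
- bottle: white plastic bottle, 60 mm across, 150 mm tall, loose, to the left of the tray; origin under its centre
- screwdriver: screwdriver lying along x to the left of the tray, loose; origin at the underside
- loupe: dark eyeglass loupe, 38 mm across, 36 mm tall, standing loose beyond the counters; origin under its centre

How it is judged:
By the outcome, as a careful person would: the job done as asked, in the order asked, and still so for the second after the job is handed in, with the robot touching nothing.
It also fails if it takes over 45 s, if anything falls off the work surface, if the arm or the gripper's body presses on something with over 40 N, if the wrist force passes 120 N, or if a joint passes its speed limit or range.

### The arm

A 6-joint arm with a two-finger parallel gripper is mounted at the origin on the work surface. World frame = base frame: x ahead of the robot, y to its left, z up, the work surface at z = 0. Lengths are in mm, angles in rad, forces in N, time in s.
With the tool pointing down it reaches from about 400 to 925 mm from the base axis. Payload 12.5 kg.
Tool frame: the origin (TCP) lies at the very end of the fingers, on their centre line; the grasp point (between the pads) lies 19 mm behind it; z points along the fingers, y is the line along which they close (so a half turn about z gives the same grasp; the last joint's range is limited). The gripper opens to 95 mm and grips with 3 to 60 N. Pads are 20 mm wide; open, the fingers measure 119 mm over their backs; the gripper's body (75 mm by 180 mm) begins 59 mm behind the grasp point.
Start: joints at [-1.404, 0.491, 1.559, -0, 1.092, -0.106], TCP at [168.416, -601.903, 177.561] pointing down, gripper open.
Joint ranges: [-3.1, 3.1], [-0.84, 2.19], [0.05, 2.79], [-1.13, 4.28], [0.06, 2.93], [-2.69, 2.69]. Speed limits (rad/s): [2.22, 2.22, 2.79, 3.14, 3.14, 3.14].

### API

Orientations are given as [roll, pitch, yaw] about the fixed x, y, z axes, in that order (R = Rz(yaw) Ry(pitch) Rx(roll)).
In Python, from cell import env gives the robot as it stands.
- The arm moves only by the shell command python3 steer.py, which reads ROWS from standard input. ROWS is 1 to 5 rows, parted by a bar, with the numbers parted by spaces; each row has 5 numbers: dx, dy, dz in mm, then a turn about the tool's z in rad, then the opening from 0.0 (shut) to 1.0 (fully open); each row is the pose to reach, as a shift and turn from the pose commanded when the command began, along the tool's axes at that moment; what a row does not reach only later rows make up. A row lasts 1/12 s, in which the tool goes at most 41.7 mm and 0.125 rad, less where a joint would pass 70% of its speed; a pose out of reach is approached as far as the arm can. The fingers move at their own pace and stop on an object; the grip force is fixed at half the most. Time passes only in rows, so rows that do not move let the fingers close. It prints the time, the measured TCP pose, the force, the opening and the grip force at its end. Input that does not fit is refused with a message, and nothing moves.
- env.state(): the state, without advancing time (a new reading comes with each control period).
- env.read_camera(name): name is "scene" or "side" or "wrist"; returns (picture, depth): 384x512x3 uint8, red, green, blue; 384x512 float32, mm along the optical axis (not along the pixel's ray), 0 where there is no reading.
- env.camera_info(name): a dict with "vertical_fov" (degrees; the focal length in pixels is half the picture's height over the tangent of half this angle, whatever the lens; pixels are square), "cx", "cy" (the principal point, pixels), "dist_coeffs" ([k1, k2, p1, p2, k3] as OpenCV has them; the pictures are not rectified), "origin" and "attitude" of the camera in the world. Camera axes: x right, y down, z forward; pixel columns grow to the right and rows downward; lengths in mm; the calibration is good to about 2 mm. A picture is of the moment at which its call begins: read the wrist's pose just before it. camera_info takes no time and is no camera call; for the wrist camera it gives the pose at the moment of the call.
- env.job_done(): hands the job in; it is judged then, once.
The state is a dict: "t": time; "joints": joint angles; "qvel": joint speeds; "tau": joint torques, N m; "eef_pos": TCP position; "tcp_rot": TCP orientation; "ft_force": force on the tool from outside, world axes, zero at the start; "moment": the same for the moment, N m; "opening": opening from 0.0 (shut) to 1.0 (fully open); "grip_force": force on a finger pad.
Only numpy, scipy, OpenCV 4.12 (cv2) and the standard library are available. Lean on these libraries where they do the work, as an engineer would, in place of code of your own. Each camera call takes 0.05 s, during which the arm holds its last target. There are 200 camera calls.

## Working session

There is one attempt and no reset: what is moved stays moved. The work goes in short steps, Python scripts to look and compute and a shell command to move; the robot and the scene stay as the last step left them, time stands still between calls to the robot, and variables do not carry over. Pictures are saved under pics/ and viewed, at most 12 in all, crops included, and the job is handed in when it is done.

```bash
ls; mkdir -p pics; cat > h.py <<'E'
from cell import env
import numpy as np, cv2
from scipy.spatial.transform import Rotation as R
def K(i):
    f=192/np.tan(np.radians(i["vertical_fov"])/2)
    return np.array([[f,0,i["cx"]],[0,f,i["cy"]],[0,0,1]]),np.array(i["dist_coeffs"],float)
def rot(i):
    a=np.array(i["attitude"],float)
    return a if a.shape==(3,3) else R.from_euler('xyz',a).as_matrix()
def ray(i,uv):
    k,d=K(i); p=cv2.undistortPoints(np.array(uv,float).reshape(-1,1,2),k,d).reshape(-1,2)
    return np.c_[p,np.ones(len(p))]@rot(i).T
def plane(i,uv,z):
    r=ray(i,uv); o=np.array(i["origin"]); return o+r*((z-o[2])/r[:,2])[:,None]
def depthpt(i,uv,dep):
    return np.array(i["origin"])+ray(i,uv)*np.array(dep).reshape(-1,1)
E
python3 - <<'E'
from h import *
ims=[]
for n in ("scene","side","wrist"):
    i=env.camera_info(n); print(n,i)
    p,d=env.read_camera(n); np.savez(f"/tmp/{n}.npz",p=p,d=d)
    cv2.imwrite(f"pics/{n}0.png",p[...,::-1])
print(env.state())
E
```

```text
cell.py
pics
steer.py
scene {'vertical_fov': 42.93496781935597, 'cx': 256.16596528257475, 'cy': 191.7113438572608, 'dist_coeffs': array([-0.05742922,  0.        ,  0.        ,  0.        ,  0.        ]), 'origin': array([1320.35874407, -585.86304925,  960.80642936]), 'attitude': array([-2.31375234, -0.01604258,  0.89941412])}
side {'vertical_fov': 50.72411894586345, 'cx': 255.8007800228921, 'cy': 193.0142858858614, 'dist_coeffs': array([-0.10075676,  0.        ,  0.        ,  0.        ,  0.        ]), 'origin': array([175.77484406, 895.66861797, 857.46931761]), 'attitude': array([-2.26663034, -0.01138477, -2.69632914])}
wrist {'vertical_fov': 68.60204113814646, 'cx': 256.80224480545064, 'cy': 191.66521528929886, 'dist_coeffs': array([-0.03697687,  0.        ,  0.        ,  0.        ,  0.        ]), 'origin': array([ 234.13950297, -583.3043361 ,  383.3088773 ]), 'attitude': array([ 2.89438431e+00,  1.04659756e-03, -1.29742964e+00])}
{'t': 0.15, 'joints': array([-1.40361012e+00,  4.91399323e-01,  1.55929206e+00, -1.47749386e-06,
        1.09166991e+00, -1.05606471e-01]), 'qvel': array([-0.00114118, -0.0036485 , -0.00155119, -0.00111224, -0.00321301,
       -0.00205692]), 'tau': array([ 2.22532261e-03, -6.12897491e+01, -2.58279687e+01,  6.92936126e-02,
        4.73281054e-02, -8.62071374e-05]), 'eef_pos': array([ 168.3746795 , -601.69672173,  177.11551217]), 'tcp_rot': array([-3.14082816e+00, -7.97190890e-05,  2.72793331e-01]), 'ft_force': array([ 0.28171381,  0.00843029, -0.15427474]), 'moment': array([ 0.02020469,  0.07417021, -0.02992451]), 'grip_force': 0.0, 'opening': 0.9992924211678845}
```

View pics/scene0.png

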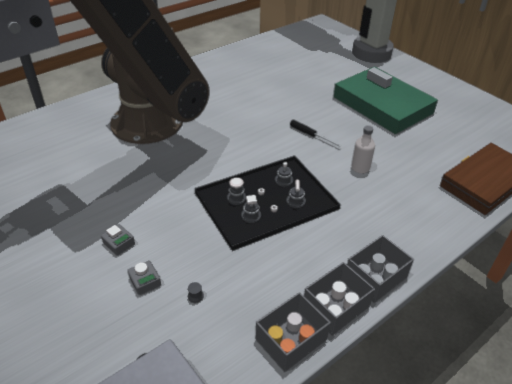

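View pics/side0.png

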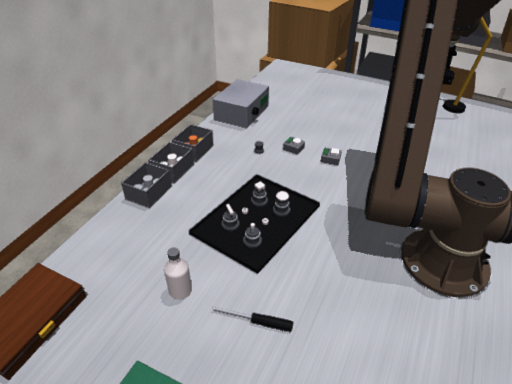

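The scene view shows four samples in the tray: a broad head at about (236,184), a square at (251,200), a pin at (285,167) and a tee at (297,187). The counters are at (118,238) and (145,277). In the side view the broad head is at (283,197), with the counters at (293,145) and (331,156). I'll zoom in to confirm the shapes.

```bash
python3 - <<'E'
from h import *
s=np.load("/tmp/scene.npz");q=np.load("/tmp/side.npz")
z=lambda p,x,y:cv2.resize(p[y:y+75,x:x+100,::-1],(400,300),interpolation=cv2.INTER_CUBIC)
cv2.imwrite("pics/zoom.png",np.vstack([np.hstack([z(s['p'],220,150),z(s['p'],90,220)]),np.hstack([z(q['p'],210,175),z(q['p'],265,120)])]))
for n,dct in (("scene",s),("side",q)):
    i=env.camera_info(n);p=dct['p'];d=dct['d']
    hsv=cv2.cvtColor(p,cv2.COLOR_RGB2HSV)
    boxes=[(220,155,100,65),(95,220,75,75)] if n=="scene" else [(210,175,100,75),(275,130,75,40)]
    for x,y,w,h in boxes:
      for th in (200,):
        m=np.zeros(p.shape[:2],np.uint8); m[y:y+h,x:x+w]=(hsv[y:y+h,x:x+w,2]>th)&(hsv[y:y+h,x:x+w,1]<40)
        c,l,st,ce=cv2.connectedComponentsWithStats(m)
        for k in range(1,c):
            if 8<st[k,4]<600:
                dep=np.median(d[l==k]); print(n,st[k],ce[k].round(1),depthpt(i,[ce[k]],[dep]).round(0))
E
```

```text
scene [231 179  11   7  64] [236. 182.] [[506.   8.  71.]]
scene [247 196   9   6  39] [250.9 198.2] [[583.   1.  72.]]
scene [107 226  13   9  67] [113.1 229.9] [[ 438. -333.   44.]]
scene [135 263  12   9  77] [140.3 266.8] [[ 586. -336.   43.]]
side [213 175   8   7  15] [216.5 177.9] [[767. -49.  -1.]]
side [221 175   8   7  20] [224.6 178.4] [[740. -59.  -0.]]
side [256 182   8   6  33] [259.5 184.6] [[581.   0.  71.]]
side [277 192  11   8  72] [282.1 195.3] [[497.  17.  71.]]
side [227 205   6   8  22] [229.5 208.7] [[610. 141.  72.]]
side [298 221  11  18  45] [302.3 230.4] [[410.  61.   0.]]
side [307 231   3   5  10] [308.  233.2] [[390.  65.   1.]]
side [307 245   3   5   9] [308.4 247.4] [[369. 118.   1.]]
side [293 137   8   6  34] [296.9 139.4] [[ 584. -339.   43.]]
side [304 136  11  11  44] [308.5 140.6] [[ 562. -418.   -1.]]
side [331 147   8   7  42] [334.6 149.9] [[ 436. -335.   43.]]
side [276 152   6   5  10] [278.7 154.3] [[ 630. -278.   -1.]]
side [308 155  12  13  82] [314.5 161.2] [[ 495. -298.   -2.]]
side [321 165   6   4  15] [323.5 166.3] [[ 456. -282.   -2.]]
```

View pics/zoom.png

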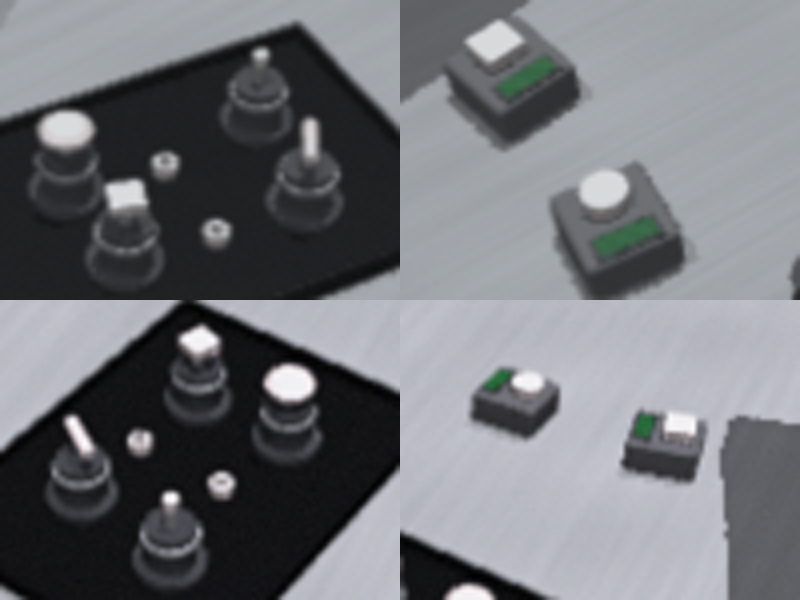

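View pics/wrist0.png

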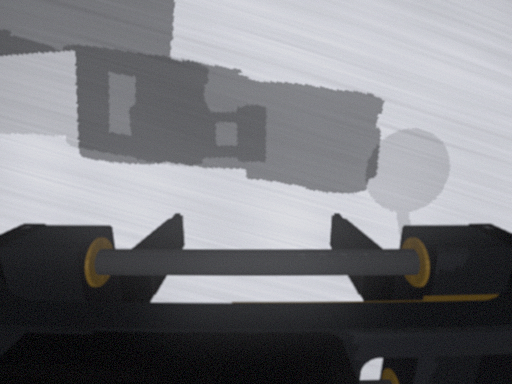

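Shapes are clear. The mushroom sample is near (501,12), with its head top at about 72 mm. The round key is on the far counter, near (585,-337,43); the square key is on the counter nearer the base. The wrist view shows only bench and the open fingers. Next I'll work out a wrist viewpoint over the mushroom.

```bash
cat >> h.py <<'E'
def togo(target,yaw=True):
    s=env.state(); M=R.from_euler('xyz',s["tcp_rot"]).as_matrix()
    return (M.T@(np.array(target)-s["eef_pos"])).round(1)
E
python3 - <<'E'
from h import *
s=env.state(); i=env.camera_info("wrist")
M=R.from_euler('xyz',s["tcp_rot"]).as_matrix()
print("cam in tool",M.T@(np.array(i["origin"])-s["eef_pos"]))
for uv in ((256,192),(256,100),(256,20)): print(uv,M.T@(plane(i,[uv],73)[0]-s["eef_pos"]))
e=np.array([501,12,177.]); off=M@np.array([150,0,0]); print(e-off)
print(togo(e-off),togo([501,12,177]),togo([585,-337,177]))
E
```

```text
cam in tool [ 6.83033614e+01 -1.38840986e-01 -2.06267562e+02]
(256, 192) [-10.45365377  -1.04215742 104.1155063 ]
(256, 100) [ 89.66567051  -1.03300736 104.12348073]
(256, 20) [166.6174392   -1.03138862 104.12961401]
[356.54669025 -28.41337848 176.98804214]
[ 3.357e+02 -5.014e+02  5.000e-01] [ 4.857e+02 -5.014e+02  5.000e-01] [ 4.725e+02 -1.427e+02  3.000e-01]
```

```bash
echo '38 -14 0 0 0 | 76 -28 0 0 0 | 114 -42 0 0 0 | 152 -56 0 0 0 | 190 -70 0 0 0' | python3 steer.py; echo '38 -14 0 0 0 | 76 -28 0 0 0 | 114 -42 0 0 0 | 152 -56 0 0 0 | 190 -70 0 0 0' | python3 steer.py; echo '0 0 0 0 0 | 0 0 0 0 0' | python3 steer.py; python3 - <<'E'
from h import *
i=env.camera_info("wrist");p,d=env.read_camera("wrist");np.savez("/tmp/w1.npz",p=p,d=d,i=i);cv2.imwrite("pics/w1.png",p[...,::-1]);print(env.state())
E
```

```text
t: 0.57
eef_pos: [333.7, -481.9, 177.4]
tcp_rot: [-3.141, 0.0, 0.272]
ft_force: [-0.1, -0.5, 0.3]
opening: 0.707
grip_force: 0.0
t: 0.98
eef_pos: [498.0, -363.2, 177.5]
tcp_rot: [-3.142, 0.0, 0.273]
ft_force: [0.8, -1.4, 1.2]
opening: 0.356
grip_force: 0.0
t: 1.15
eef_pos: [497.9, -363.1, 177.1]
tcp_rot: [-3.141, 0.0, 0.276]
ft_force: [-0.2, 0.3, 0.2]
opening: 0.215
grip_force: 0.0
{'t': 1.2, 'joints': array([-7.39558929e-01,  4.78631522e-01,  1.58202934e+00, -3.15110452e-04,
        1.08154795e+00,  5.56857887e-01]), 'qvel': array([-0.04024273, -0.00820029,  0.00748911, -0.00225767, -0.00189975,
       -0.00262317]), 'tau': array([ 2.30400704e+00, -6.01455331e+01, -2.60333902e+01,  1.74600421e-01,
       -9.19868908e-03,  1.01050290e-01]), 'eef_pos': array([ 496.81727744, -364.1504957 ,  177.18361575]), 'tcp_rot': array([-3.14121652e+00,  5.61707390e-04,  2.74527792e-01]), 'ft_force': array([ 0.17158758, -0.05720185,  0.36215375]), 'moment': array([-0.00056213, -0.02350113,  0.03209754]), 'grip_force': 0.0, 'opening': 0.17572009016166462}
```

View pics/w1.png

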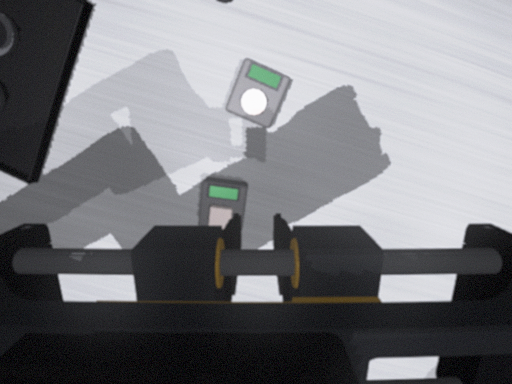

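Round key at (254,101), with its green display beyond it. The square-key counter is below it at (222,200). I'll take a second view of the round key after a shift, then go on to the mushroom.

```bash
echo '4 -40 0 0 0 | 8 -80 0 0 0 | 8 -80 0 0 0' | python3 steer.py; python3 - <<'E'
from h import *
i=env.camera_info("wrist");p,d=env.read_camera("wrist");np.savez("/tmp/w2.npz",p=p,d=d,i=i);cv2.imwrite("pics/w2.png",p[...,::-1])
E
echo '4 -40 0 0 0 | 8 -80 0 0 0 | 12 -120 0 0 0 | 16 -160 0 0 0 | 20 -200 0 0 0' | python3 steer.py >/dev/null;echo '4 -40 0 0 0 | 8 -80 0 0 0 | 8 -80 0 0 0 | 8 -80 0 0 0' | python3 steer.py; python3 - <<'E'
from h import *
i=env.camera_info("wrist");p,d=env.read_camera("wrist");np.savez("/tmp/w3.npz",p=p,d=d,i=i);cv2.imwrite("pics/w3.png",p[...,::-1])
E
echo '20 -30 0 0 0 | 40 -60 0 0 0 | 40 -60 0 0 0' | python3 steer.py; python3 - <<'E'
from h import *
i=env.camera_info("wrist");p,d=env.read_camera("wrist");np.savez("/tmp/w4.npz",p=p,d=d,i=i);cv2.imwrite("pics/w4.png",p[...,::-1])
for n in (1,2,3,4):
    f=np.load(f"/tmp/w{n}.npz",allow_pickle=True);p,d,i=f['p'],f['d'],f['i'].item()
    hsv=cv2.cvtColor(p,cv2.COLOR_RGB2HSV)
    # elevated white things: by depth height
    v,u=np.mgrid[:384,:512]; P=depthpt(i,np.c_[u.ravel(),v.ravel()],d.ravel()).reshape(384,512,3)
    lo,hi=((38,50),(64,80))[n>2]
    m=((hsv[...,2]>190)&(hsv[...,1]<40)&(P[...,2]>lo)&(P[...,2]<hi)).astype(np.uint8); m[225:]=0
    c,l,st,ce=cv2.connectedComponentsWithStats(m)
    for k in range(1,c):
        if st[k,4]>60: 
            cn=max(cv2.findContours((l==k).astype(np.uint8),0,1)[0],key=len)
            print(n,st[k],ce[k].round(1),cv2.fitEllipse(cn)[1],np.median(P[l==k],0).round(1), plane(i,[ce[k]],(lo==38 and 44 or 73)).round(1))
E
```

```text
t: 1.45
eef_pos: [480.1, -281.5, 177.5]
tcp_rot: [-3.139, 0.001, 0.273]
ft_force: [0.7, -0.2, 0.7]
opening: 0.015
grip_force: 0.0
t: 2.25
eef_pos: [434.4, -8.0, 177.8]
tcp_rot: [3.141, -0.001, 0.275]
ft_force: [0.7, 0.2, -0.0]
opening: 0.002
grip_force: 0.0
t: 2.55
eef_pos: [458.9, 61.7, 177.5]
tcp_rot: [-3.141, -0.001, 0.272]
ft_force: [-0.8, -0.8, 0.0]
opening: 0.004
grip_force: 0.0
1 [241  89  25  26 507] [253.1 101.4] (24.207260131835938, 24.960403442382812) [ 583.3 -334.2   43.1] [[ 583.2 -334.2   44. ]]
1 [211 209  19  16 193] [219.6 216. ] (14.887173652648926, 19.856449127197266) [ 437.7 -330.6   43. ] [[ 437.4 -330.9   44. ]]
2 [314  94  23  25 442] [325.  105.7] (22.160247802734375, 23.56535530090332) [ 583.6 -334.2   43.2] [[ 583.6 -334.1   44. ]]
2 [276 212  21  13 213] [285.3 218. ] (11.827703475952148, 22.304092407226562) [ 439.3 -330.2   43.1] [[ 439.4 -330.2   44. ]]
3 [270  29  33  35 607] [285.9  46.4] (27.140567779541016, 29.403379440307617) [579.7   2.2  72.1] [[579.4   2.2  73. ]]
3 [110  52  11  11  95] [115.1  57.2] (9.742977142333984, 10.589873313903809) [522.8 169.9  72. ] [[522.8 169.3  73. ]]
3 [238 104  34  34 916] [254.3 120.4] (32.80839538574219, 33.869964599609375) [499.8  13.5  70.6] [[499.9  13.3  73. ]]
4 [208   6  35  29 359] [225.5  19.9] (9.607779502868652, 48.90752029418945) [612.1 137.1  71.3] [[611.4 136.9  73. ]]
4 [327  74  31  33 555] [341.6  89.9] (25.696929931640625, 28.173704147338867) [579.7   2.5  72. ] [[579.5   2.8  73. ]]
4 [171  95  10  10  85] [175.4  99.4] (9.413302421569824, 9.657721519470215) [523.1 169.5  72.2] [[523.  169.3  73. ]]
4 [296 145  28  30 604] [309.9 159.3] (25.549833297729492, 28.557233810424805) [500.5  12.1  71.3] [[500.7  12.4  73. ]]
```

View pics/w4.png

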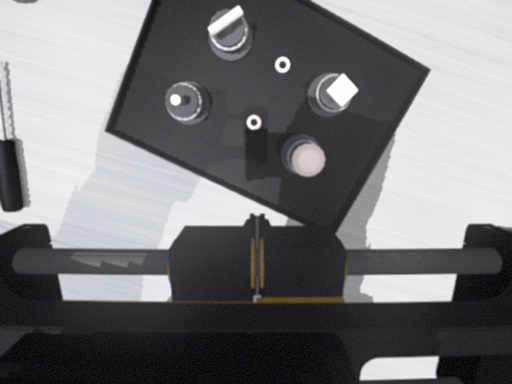

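View 4 shows the mushroom head at (307,158), shaded by the gripper. The square head is at (342,90), the tee at (227,20), the pin at (176,100) and the bushings at (282,65) and (254,122).

| Point | Position (mm) | Check |
|---|---|---|
| Mushroom top | (500, 13, 72–73) | two views agree within about 1 mm, head about 37 mm across |
| Round key top | (583.4, −334.2, 43–44) | two views agree within 0.5 mm |

Next I'll move above the mushroom.

```bash
echo '14 29 0 0 0 | 28 58 0 0 0 | 28 58 40 0 0 | 28 58 75 0 0 | 28 58 85 0 0' | python3 steer.py; echo '0 0 0 0 0 | 0 0 0 0 0' | python3 steer.py; echo '0 0 0 0 0' | python3 steer.py;echo '0 0 0 0 0' | python3 steer.py; python3 -c "
from h import *
print(togo([500,13,73]))"
```

```text
t: 3.02
eef_pos: [497.3, 9.3, 88.6]
tcp_rot: [-3.14, 0.006, 0.269]
ft_force: [0.2, -0.2, 0.3]
opening: 0.004
grip_force: 0.0
t: 3.18
eef_pos: [499.6, 10.8, 93.1]
tcp_rot: [3.142, 0.0, 0.271]
ft_force: [-0.1, 0.5, 0.7]
opening: 0.002
grip_force: 0.0
t: 3.27
eef_pos: [500.2, 11.3, 94.1]
tcp_rot: [3.141, -0.002, 0.272]
ft_force: [1.6, 1.1, 0.9]
opening: 0.005
grip_force: 0.0
t: 3.35
eef_pos: [500.1, 11.7, 94.2]
tcp_rot: [3.14, -0.003, 0.273]
ft_force: [-0.5, -0.1, -0.4]
opening: 0.005
grip_force: 0.0
[ 0.2 -1.4 21.2]
```

```bash
echo '0 -1.4 3 0 0 | 0 -1.4 6 0 0 | 0 -1.4 9 0 0 | 0 -1.4 12 0 0 | 0 -1.4 14 0 0' | python3 steer.py; echo '0 0 0 0 0 | 0 0 0 0 0 | 0 0 0 0 0' | python3 steer.py; echo '0 0 1 0 0 | 0 0 2 0 0 | 0 0 3 0 0 | 0 0 4 0 0 | 0 0 5 0 0' | python3 steer.py;echo '0 0 1 0 0 | 0 0 2 0 0 | 0 0 3 0 0 | 0 0 3 0 0' | python3 steer.py
```

```text
t: 3.77
eef_pos: [498.8, 13.4, 78.1]
tcp_rot: [-3.142, 0.0, 0.273]
ft_force: [0.0, 0.2, 0.9]
opening: 0.008
grip_force: 0.0
t: 4.02
eef_pos: [498.9, 13.3, 78.5]
tcp_rot: [3.141, 0.0, 0.273]
ft_force: [-0.1, -0.7, 0.3]
opening: 0.007
grip_force: 0.0
t: 4.43
eef_pos: [498.9, 13.3, 73.4]
tcp_rot: [3.142, 0.0, 0.273]
ft_force: [-1.1, -0.0, -0.1]
opening: 0.006
grip_force: 0.0
t: 4.77
eef_pos: [498.8, 13.3, 70.3]
tcp_rot: [-3.142, 0.0, 0.273]
ft_force: [-0.4, 0.1, -0.3]
opening: -0.001
grip_force: 0.0
```

```bash
echo '0 0 1 0 0 | 0 0 2 0 0 | 0 0 2 0 0' | python3 steer.py;echo '0 0 1 0 0 | 0 0 2 0 0 | 0 0 2 0 0' | python3 steer.py;echo '0 0 1 0 0 | 0 0 2 0 0 | 0 0 2 0 0' | python3 steer.py
```

```text
t: 5.02
eef_pos: [498.8, 13.3, 68.3]
tcp_rot: [-3.142, 0.0, 0.273]
ft_force: [0.2, 0.1, 0.5]
opening: 0.005
grip_force: 0.0
t: 5.27
eef_pos: [498.8, 13.3, 66.3]
tcp_rot: [3.142, 0.0, 0.273]
ft_force: [-0.1, -0.2, -0.4]
opening: 0.003
grip_force: 0.0
t: 5.52
eef_pos: [498.8, 13.3, 64.3]
tcp_rot: [-3.142, 0.0, 0.273]
ft_force: [0.1, -0.2, 0.5]
opening: 0.002
grip_force: 0.0
```

No force where contact was expected, so I'll look before going further.

```bash
python3 - <<'E'
from h import *
s,_=env.read_camera("scene");q,dq=env.read_camera("side")
z=lambda p,x,y:cv2.resize(p[y:y+75,x:x+50,::-1],(400,600),interpolation=cv2.INTER_CUBIC)
cv2.imwrite("pics/press.png",np.hstack([z(s,212,145),z(q,258,155)]))
print(env.state()["ft_force"],env.state()["moment"])
E
```

```text
[-0.15220233 -0.73857709  0.19652185] [0.01101918 0.00269587 0.00572351]
```

View pics/press.png

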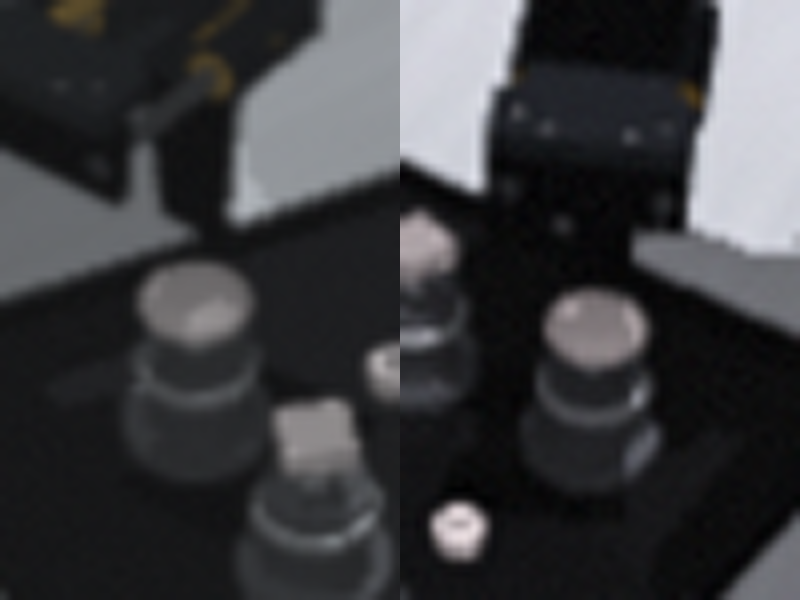

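The fingertips are visibly still above and beside the head: the tip is at about (239,174) in the scene view and the head at (236,183). I'll locate the tip from depth in both cameras and compare it with the reported TCP.

```bash
python3 - <<'E'
from h import *
for n in ("scene","side"):
    i=env.camera_info(n);p,d=env.read_camera(n);k,dc=K(i)
    e=env.state()["eef_pos"]; M=rot(i)
    for q in (e,e+[0,0,20],np.array([500,13,73.])):
        print(n,q.round(1),cv2.projectPoints((M.T@(q-i["origin"])).reshape(1,3),np.zeros(3),np.zeros(3),k,dc)[0].ravel().round(1))
    v,u=np.mgrid[:384,:512]; P=depthpt(i,np.c_[u.ravel(),v.ravel()],d.ravel()).reshape(384,512,3)
    m=(abs(P[...,0]-500)<45)&(abs(P[...,1]-13)<45)&(P[...,2]>30)&(p.max(2)<110)
    for lo in range(45,150,7):
        a=P[m&(P[...,2]>=lo)&(P[...,2]<lo+7)]
        if len(a): print(lo,len(a),a.min(0).round(0)[:2],a.max(0).round(0)[:2])
    m=(p.min(2)>110)&(abs(P[...,0]-500)<30)&(abs(P[...,1]-13)<30)&(P[...,2]>55)&(P[...,2]<80)
    print("head",m.sum(),P[m].mean(0).round(1),P[m][:,2].max())
E
```

```text
scene [498.9  13.3  64.5] [235.9 181.7]
scene [498.9  13.3  84.5] [235.8 176.3]
scene [500.  13.  73.] [236.  179.7]
45 40 [490.  -6.] [520.  27.]
59 10 [494.  -5.] [520.  18.]
66 34 [486.  -5.] [522.  30.]
73 5 [494.  12.] [513.  19.]
94 3 [488.   9.] [512.  15.]
101 14 [492.   6.] [515.  19.]
108 14 [495.   4.] [514.  20.]
115 12 [494.   3.] [514.  15.]
122 21 [492.   3.] [514.  20.]
129 17 [494.   2.] [515.  19.]
136 21 [496.   0.] [515.  24.]
143 18 [499.   1.] [516.  22.]
head 39 [511.1   5.8  68.9] 74.53499664764433
side [498.9  13.3  64.5] [282.  196.2]
side [498.9  13.3  84.5] [282.3 191.1]
side [500.  13.  73.] [281.8 193.9]
45 36 [482.   2.] [518.  34.]
59 9 [483.  18.] [517.  33.]
66 8 [494.   0.] [517.  34.]
94 2 [488.  12.] [494.  15.]
101 12 [488.  14.] [508.  21.]
108 11 [487.  17.] [507.  24.]
115 10 [486.  17.] [506.  25.]
head 69 [497.5  17.3  70.4] 73.59649416398236
```

Depth in both cameras puts the real fingertips at z ≈ 94–96, while the reported TCP says 64.5. The shut fingers therefore end about 30 mm above the reported TCP; laterally they are centred. I'll go by force and camera and continue down carefully. Contact is expected at a reported z of about 43.

```bash
echo '0 0 3 0 0 | 0 0 6 0 0 | 0 0 9 0 0 | 0 0 12 0 0 | 0 0 12 0 0' | python3 steer.py; echo '0 0 1 0 0 | 0 0 2 0 0 | 0 0 3 0 0 | 0 0 3 0 0' | python3 steer.py; echo '0 0 1 0 0 | 0 0 2 0 0 | 0 0 2 0 0' | python3 steer.py; echo '0 0 1 0 0 | 0 0 2 0 0 | 0 0 2 0 0' | python3 steer.py; python3 - <<'E'
from h import *
for n in ("scene","side"):
    i=env.camera_info(n);p,d=env.read_camera(n)
    e=env.state()["eef_pos"]
    v,u=np.mgrid[:384,:512]; P=depthpt(i,np.c_[u.ravel(),v.ravel()],d.ravel()).reshape(384,512,3)
    m=(abs(P[...,0]-500)<35)&(abs(P[...,1]-13)<35)&(p.max(2)<110)
    print(n,e.round(1),[(lo,int((m&(P[...,2]>=lo)&(P[...,2]<lo+3)).sum())) for lo in range(62,100,3)])
E
```

```text
t: 6.13
eef_pos: [498.6, 13.3, 51.8]
tcp_rot: [-3.141, 0.001, 0.273]
ft_force: [0.6, 0.3, -0.1]
opening: 0.006
grip_force: 0.0
t: 6.47
eef_pos: [498.9, 13.3, 49.4]
tcp_rot: [3.142, 0.0, 0.273]
ft_force: [1.1, 0.0, 0.4]
opening: 0.005
grip_force: 0.0
t: 6.72
eef_pos: [498.9, 13.3, 47.4]
tcp_rot: [3.142, 0.0, 0.273]
ft_force: [-0.3, 0.0, 0.5]
opening: 0.005
grip_force: 0.0
t: 6.97
eef_pos: [498.8, 13.3, 45.3]
tcp_rot: [-3.142, 0.0, 0.273]
ft_force: [-0.2, -0.4, -0.1]
opening: 0.003
grip_force: 0.0
scene [498.8  13.3  45.4] [(62, 5), (65, 13), (68, 17), (71, 8), (74, 2), (77, 0), (80, 2), (83, 10), (86, 7), (89, 3), (92, 8), (95, 9), (98, 5)]
side [498.9  13.3  45.5] [(62, 7), (65, 4), (68, 2), (71, 1), (74, 0), (77, 0), (80, 3), (83, 5), (86, 4), (89, 4), (92, 5), (95, 5), (98, 2)]
```

The tip is now at about 80, with the head top at 73. Still no contact, so I'll continue in small steps.

```bash
echo '0 0 1 0 0 | 0 0 2 0 0 | 0 0 2 0 0' | python3 steer.py; echo '0 0 1 0 0 | 0 0 2 0 0 | 0 0 2 0 0' | python3 steer.py; echo '0 0 1 0 0 | 0 0 2 0 0 | 0 0 2 0 0' | python3 steer.py; echo '0 0 1 0 0 | 0 0 1 0 0' | python3 steer.py;echo '0 0 1 0 0 | 0 0 1 0 0' | python3 steer.py
```

```text
t: 7.32
eef_pos: [498.8, 13.3, 43.3]
tcp_rot: [3.142, 0.0, 0.273]
ft_force: [0.8, -0.8, 0.2]
opening: 0.006
grip_force: 0.0
t: 7.57
eef_pos: [498.8, 13.3, 41.3]
tcp_rot: [-3.142, 0.0, 0.273]
ft_force: [-0.1, -0.1, 1.2]
opening: 0.003
grip_force: 0.0
t: 7.82
eef_pos: [498.8, 13.3, 39.3]
tcp_rot: [3.142, 0.0, 0.273]
ft_force: [-0.9, -0.2, 0.1]
opening: 0.006
grip_force: 0.0
t: 7.98
eef_pos: [498.9, 13.3, 38.4]
tcp_rot: [3.142, 0.0, 0.273]
ft_force: [1.0, 0.7, 0.1]
opening: 0.006
grip_force: 0.0
t: 8.15
eef_pos: [498.8, 13.3, 37.4]
tcp_rot: [3.142, 0.0, 0.273]
ft_force: [0.2, 0.1, 0.4]
opening: 0.002
grip_force: 0.0
```

```bash
echo '0 0 1 0 0 | 0 0 1 0 0' | python3 steer.py; echo '0 0 1 0 0 | 0 0 1 0 0' | python3 steer.py; python3 - <<'E'
from h import *
s,_=env.read_camera("scene");q,dq=env.read_camera("side")
z=lambda p,x,y:cv2.resize(np.clip(p[y:y+75,x:x+50,::-1]*1.6,0,255).astype(np.uint8),(400,600),interpolation=cv2.INTER_CUBIC)
cv2.imwrite("pics/press2.png",np.hstack([z(s,212,145),z(q,258,155)]))
E
```

```text
t: 8.32
eef_pos: [498.8, 13.3, 36.4]
tcp_rot: [3.142, 0.0, 0.273]
ft_force: [0.4, -0.1, 0.1]
opening: 0.007
grip_force: 0.0
t: 8.48
eef_pos: [498.9, 13.3, 35.4]
tcp_rot: [3.141, -0.0, 0.273]
ft_force: [-0.9, 0.5, 0.9]
opening: 0.009
grip_force: 0.6
```

View pics/press2.png

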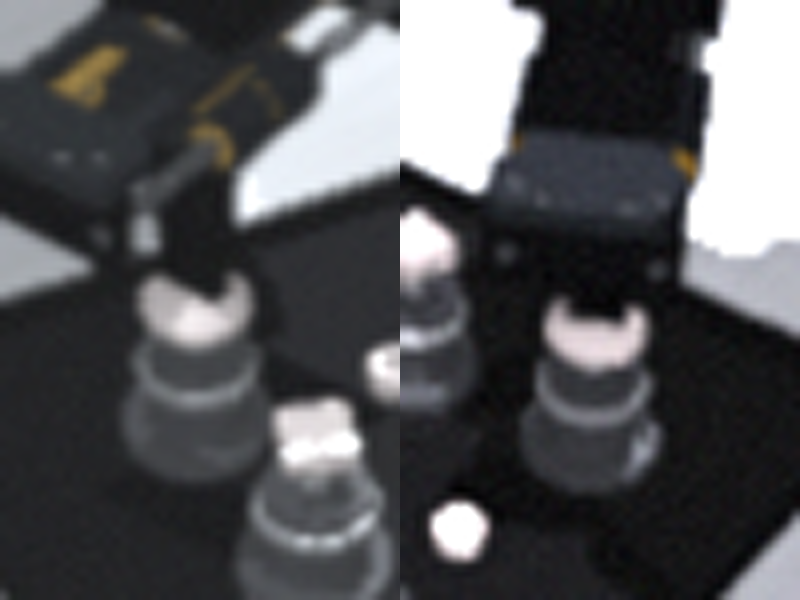

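The fingertips are centred on the mushroom head in both views and just touching it: tip at about (238,180) in scene and (283,192) in side. Now I'll press.

```bash
echo '0 0 1 0 0 | 0 0 2 0 0 | 0 0 2 0 0' | python3 steer.py; echo '0 0 1 0 0 | 0 0 2 0 0 | 0 0 2 0 0' | python3 steer.py; echo '0 0 1 0 0 | 0 0 2 0 0 | 0 0 2 0 0' | python3 steer.py; echo '0 0 1 0 0 | 0 0 2 0 0 | 0 0 2 0 0' | python3 steer.py
```

```text
t: 8.83
eef_pos: [498.9, 13.3, 33.4]
tcp_rot: [3.142, 0.0, 0.273]
ft_force: [-0.3, 0.3, 1.3]
opening: 0.001
grip_force: 0.9
t: 9.08
eef_pos: [498.9, 13.3, 31.4]
tcp_rot: [3.142, -0.0, 0.273]
ft_force: [-0.5, 0.4, 1.9]
opening: 0.005
grip_force: 1.2
t: 9.33
eef_pos: [498.9, 13.3, 29.4]
tcp_rot: [3.141, -0.0, 0.273]
ft_force: [-0.8, 0.2, 2.2]
opening: 0.006
grip_force: 1.5
t: 9.58
eef_pos: [498.9, 13.3, 27.4]
tcp_rot: [3.141, -0.0, 0.273]
ft_force: [0.1, 0.3, 3.6]
opening: 0.0
grip_force: 1.8
```

Grip force doubled follows the spring law and gives about 8 mm pressed. Now the last 2 mm onto the stop.

```bash
echo '0 0 1 0 0 | 0 0 1 0 0' | python3 steer.py; echo '0 0 0.5 0 0 | 0 0 1 0 0 | 0 0 1 0 0' | python3 steer.py; echo '0 0 0.5 0 0 | 0 0 0.5 0 0' | python3 steer.py
```

```text
t: 9.75
eef_pos: [498.9, 13.3, 26.4]
tcp_rot: [3.141, -0.0, 0.273]
ft_force: [0.1, -0.0, 4.0]
opening: 0.003
grip_force: 2.0
t: 10.0
eef_pos: [499.0, 13.3, 26.0]
tcp_rot: [3.141, -0.0, 0.273]
ft_force: [-2.1, -0.4, 12.0]
opening: 0.005
grip_force: 5.7
t: 10.17
eef_pos: [499.0, 13.2, 25.8]
tcp_rot: [3.141, -0.001, 0.273]
ft_force: [-4.1, -0.1, 18.2]
opening: 0.007
grip_force: 8.5
```

At the stop: the force jumped to 18 N at reported z ≈ 26, i.e. 10 mm of travel. Now I'll release gently and rise.

```bash
echo '0 0 -2 0 0 | 0 0 -5 0 0 | 0 0 -8 0 0 | 0 0 -11 0 0 | 0 0 -14 0 0' | python3 steer.py; echo '0 0 -5 0 0 | 0 0 -15 0 0 | 0 0 -30 0 0 | 0 0 -45 0 0 | 0 0 -60 0 0' | python3 steer.py; echo '-1 30 0 0 0 | -2 65 0 0 0 | -4 105 0 0 0 | -5 145 0 0 0 | -6 180 0 0 0' | python3 steer.py;echo '-1 40 0 0 0 | -2 80 0 0 0 | -4 120 0 0 0 | -5 155 0 0 0 | -6 177 0 0 0' | python3 steer.py;echo '0 0 0 0 0 | 0 0 0 0 0 | 0 0 0 0 0 | 0 0 0 0 0' | python3 steer.py
python3 - <<'E'
from h import *
print(env.state()["eef_pos"],togo([583.4,-334.2,7]))
i=env.camera_info("side");p,d=env.read_camera("side");s,_=env.read_camera("scene")
z=lambda p,x,y:cv2.resize(p[y:y+75,x:x+100,::-1],(400,300),interpolation=cv2.INTER_CUBIC)
cv2.imwrite("pics/after.png",np.vstack([np.hstack([z(s,220,150),z(s,90,220)]),np.hstack([z(p,210,175),z(p,265,120)])]))
E
```

```text
t: 10.58
eef_pos: [498.8, 13.3, 39.1]
tcp_rot: [-3.142, 0.0, 0.273]
ft_force: [0.3, 0.4, -0.2]
opening: 0.007
grip_force: 0.0
t: 11.0
eef_pos: [498.8, 13.3, 100.3]
tcp_rot: [3.142, 0.0, 0.273]
ft_force: [-0.0, 0.3, -0.3]
opening: 0.003
grip_force: 0.0
t: 11.42
eef_pos: [542.0, -164.0, 100.0]
tcp_rot: [3.141, -0.001, 0.273]
ft_force: [0.3, 0.6, 1.2]
opening: 0.006
grip_force: 0.0
t: 11.83
eef_pos: [583.7, -337.2, 99.7]
tcp_rot: [3.141, -0.0, 0.271]
ft_force: [-0.0, 0.4, 0.2]
opening: 0.006
grip_force: 0.0
t: 12.17
eef_pos: [583.4, -332.5, 99.4]
tcp_rot: [-3.141, 0.0, 0.274]
ft_force: [0.4, 1.2, 0.9]
opening: 0.003
grip_force: 0.0
[ 583.40954182 -332.52477657   99.44310596] [-0.5  1.6 92.4]
```

View pics/after.png

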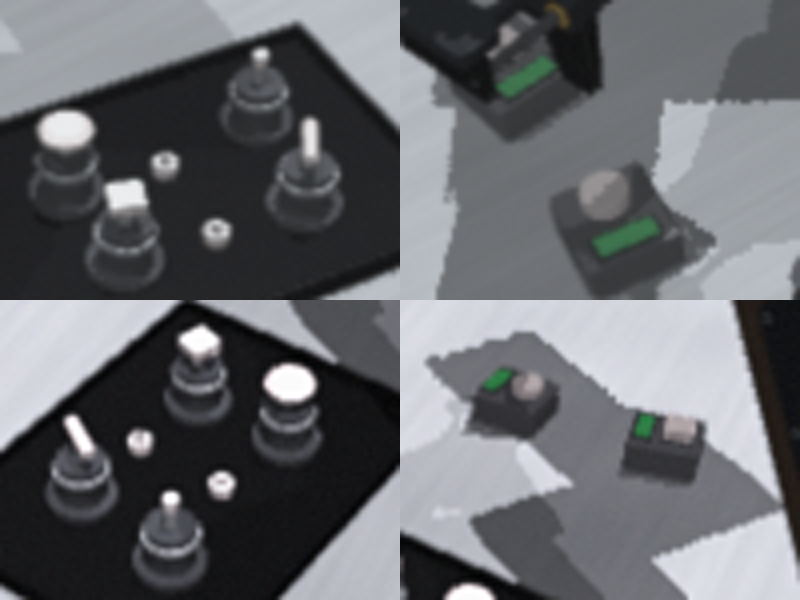

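The mushroom sample stands in place with its head up, (236,182) in scene, and nothing else has moved. The round key is at (141,268) and the fingers are high above it. I'll descend now, with contact expected at a reported z of about 7.

```bash
echo '0 1 15 0 0 | 0 1 35 0 0 | 0 1 50 0 0 | 0 1 62 0 0 | 0 1 68 0 0' | python3 steer.py; echo '0 0 3 0 0 | 0 0 6 0 0 | 0 0 9 0 0 | 0 0 10 0 0 | 0 0 10 0 0' | python3 steer.py; python3 - <<'E'
from h import *
print(togo([583.4,-334.2,7]))
i=env.camera_info("scene");p,d=env.read_camera("scene")
q,_=env.read_camera("side")
z=lambda p,x,y:cv2.resize(np.clip(p[y:y+75,x:x+50,::-1]*1.6,0,255).astype(np.uint8),(400,600),interpolation=cv2.INTER_CUBIC)
cv2.imwrite("pics/key.png",np.hstack([z(p,115,215),z(q,272,95)]))
E
```

```text
t: 12.68
eef_pos: [583.4, -333.8, 29.7]
tcp_rot: [-3.14, 0.001, 0.273]
ft_force: [-0.7, 0.1, -0.2]
opening: 0.008
grip_force: 0.0
t: 13.1
eef_pos: [583.9, -334.8, 21.3]
tcp_rot: [3.141, -0.0, 0.273]
ft_force: [-0.4, -0.3, -0.3]
opening: 0.006
grip_force: 0.0
[-0.3 -0.7 14.3]
```

View pics/key.png

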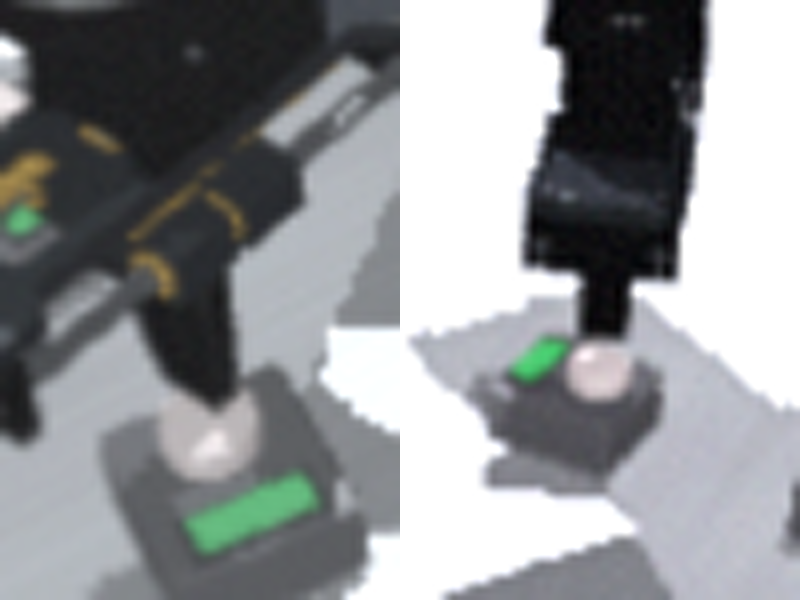

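The fingertips hang centred just above the round key, with the tip at about (142,265) in scene. Pressing on.

```bash
echo '0 0 3 0 0 | 0 0 6 0 0 | 0 0 9 0 0 | 0 0 11 0 0 | 0 0 11 0 0' | python3 steer.py; echo '0 0 1 0 0 | 0 0 2 0 0 | 0 0 3 0 0 | 0 0 3 0 0' | python3 steer.py; echo '0 0 1 0 0 | 0 0 2 0 0 | 0 0 2 0 0' | python3 steer.py
```

```text
t: 13.62
eef_pos: [583.5, -334.6, 9.4]
tcp_rot: [-3.141, 0.001, 0.273]
ft_force: [-0.6, 0.1, -0.7]
opening: 0.004
grip_force: 0.0
t: 13.95
eef_pos: [583.8, -334.8, 7.0]
tcp_rot: [3.141, -0.0, 0.273]
ft_force: [-0.7, 0.1, 1.2]
opening: 0.004
grip_force: 0.6
t: 14.2
eef_pos: [583.9, -334.8, 5.0]
tcp_rot: [3.141, -0.0, 0.273]
ft_force: [0.0, -0.5, 1.1]
opening: 0.005
grip_force: 0.9
```

```bash
echo '0 0 1 0 0 | 0 0 2 0 0 | 0 0 2 0 0' | python3 steer.py; echo '0 0 1 0 0 | 0 0 2 0 0 | 0 0 2 0 0' | python3 steer.py; echo '0 0 1 0 0 | 0 0 1 0 0' | python3 steer.py; echo '0 0 1 0 0 | 0 0 1 0 0' | python3 steer.py
```

```text
t: 14.45
eef_pos: [583.9, -334.8, 3.0]
tcp_rot: [3.141, -0.0, 0.273]
ft_force: [0.7, -0.1, 2.2]
opening: 0.0
grip_force: 1.2
t: 14.7
eef_pos: [583.8, -334.8, 0.9]
tcp_rot: [3.141, -0.0, 0.273]
ft_force: [-0.2, -0.4, 2.2]
opening: 0.006
grip_force: 1.5
t: 14.87
eef_pos: [583.9, -334.8, -0.0]
tcp_rot: [3.141, -0.0, 0.273]
ft_force: [0.0, -0.0, 3.5]
opening: 0.004
grip_force: 1.6
t: 15.03
eef_pos: [583.9, -334.8, -0.8]
tcp_rot: [3.141, -0.0, 0.273]
ft_force: [-0.6, 0.7, 4.0]
opening: 0.002
grip_force: 2.1
```

```bash
echo '0 0 0.5 0 0 | 0 0 1 0 0 | 0 0 1 0 0' | python3 steer.py
```

```text
t: 15.28
eef_pos: [583.9, -334.8, -0.9]
tcp_rot: [3.141, -0.0, 0.273]
ft_force: [-2.5, 2.3, 12.0]
opening: 0.004
grip_force: 5.9
```

The key is on its firm stop at 12 N. Drawing back straight up.

```bash
echo '0 0 -2 0 0 | 0 0 -5 0 0 | 0 0 -8 0 0 | 0 0 -12 0 0 | 0 0 -18 0 0' | python3 steer.py; echo '0 0 -20 0 0 | 0 0 -45 0 0 | 0 0 -75 0 0 | 0 0 -105 0 0 | 0 0 -130 0 0' | python3 steer.py; echo '0 0 -15 0 0 | 0 0 -20 0 0 | 0 0 -20 0 0 | 0 0 -20 0 0 | 0 0 -20 0 0' | python3 steer.py
python3 - <<'E'
from h import *
s,d=env.read_camera("scene");q,dq=env.read_camera("side")
z=lambda p,x,y:cv2.resize(p[y:y+75,x:x+100,::-1],(400,300),interpolation=cv2.INTER_CUBIC)
cv2.imwrite("pics/final.png",np.vstack([np.hstack([z(s,220,150),z(s,90,220)]),np.hstack([z(q,210,175),z(q,265,120)])]))
E
```

```text
t: 15.7
eef_pos: [583.4, -334.4, 15.7]
tcp_rot: [-3.141, 0.001, 0.273]
ft_force: [-0.4, 0.0, -0.2]
opening: 0.004
grip_force: 0.0
t: 16.12
eef_pos: [583.8, -334.6, 148.3]
tcp_rot: [3.141, -0.0, 0.273]
ft_force: [0.3, -0.6, -0.1]
opening: 0.008
grip_force: 0.0
t: 16.53
eef_pos: [583.2, -334.3, 164.5]
tcp_rot: [-3.14, 0.002, 0.273]
ft_force: [0.5, -0.3, -0.7]
opening: 0.005
grip_force: 0.0
```

View pics/final.png

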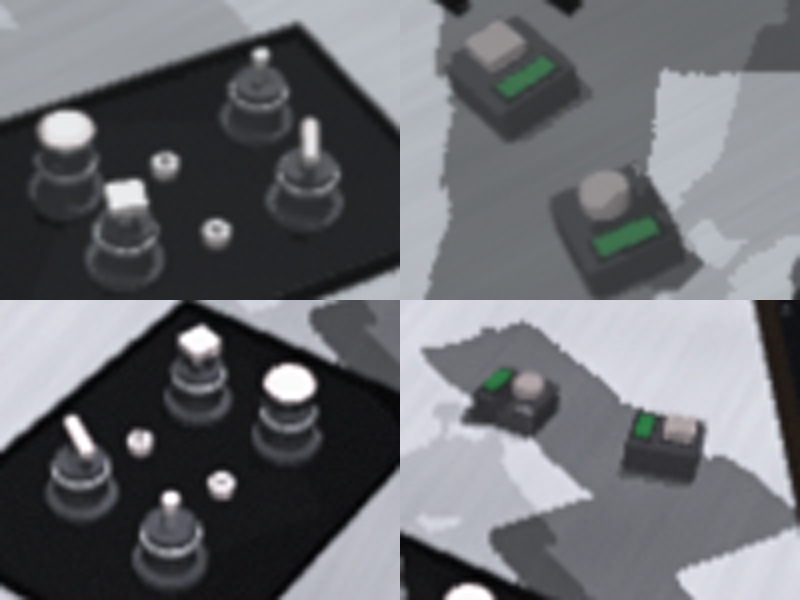

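Everything stands as before. The mushroom head is up at (236,182), both keys are up, and the gripper is clear.

```bash
python3 -c "
from cell import env
print(env.job_done())"
```

```text
the job is handed in; nothing more can be done
None
```

I pressed the mushroom plunger down to its stop and it sprang back, then pressed the round key down to its stop, drew back and handed the job in, with the camera views showing nothing out of place.

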